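# Load the glazed beakers into the kiln rack in reverse order

## Task

Move the four glazed beakers from the wooden ware board to the kiln rack in reverse order: the beaker nearest the board's red end goes to the rack place farthest from the rack's red end, and so on along the row, one to each place. Stand each one upright, centred on its grey disc, setting it down gently without tipping or dropping it. Leave the mug, the jar and the banding wheel where they are.

Things in the scene. Friction and masses are not known exactly. Their poses are not given: they have to be found in the camera images.
- cup_blue: cobalt blue handleless pottery beaker, open at the top, round, 48 mm across at the foot and 50 mm at the rim, 70 mm high, wall 4 mm, 0.1 to 0.25 kg, upright and loose. Origin: centre of its underside; z up along its axis. At the start it stands on the sample tile of its own colour.
- cup_green: dark green handleless pottery beaker, open at the top, round, 48 mm across at the foot and 50 mm at the rim, 70 mm high, wall 4 mm, 0.1 to 0.25 kg, upright and loose. Origin: centre of its underside; z up along its axis. At the start it stands on the sample tile of its own colour.
- cup_yellow: mustard yellow handleless pottery beaker, open at the top, round, 48 mm across at the foot and 50 mm at the rim, 70 mm high, wall 4 mm, 0.1 to 0.25 kg, upright and loose. Origin: centre of its underside; z up along its axis. At the start it stands on the sample tile of its own colour.
- cup_white: glossy white handleless pottery beaker, open at the top, round, 48 mm across at the foot and 50 mm at the rim, 70 mm high, wall 4 mm, 0.1 to 0.25 kg, upright and loose. Origin: centre of its underside; z up along its axis. At the start it stands on the sample tile of its own colour.
- tile_blue: cobalt blue glaze sample tile, 72 x 66 x 6 mm (x, y, z), fixed on the wooden ware board; it stays there and shows where the blue beaker stood. Origin: centre of its underside, 18 mm above the table; axes parallel to the board's.
- tile_green: dark green glaze sample tile, 72 x 66 x 6 mm (x, y, z), fixed on the wooden ware board; it stays there and shows where the green beaker stood. Origin: centre of its underside, 18 mm above the table; axes parallel to the board's.
- tile_yellow: mustard yellow glaze sample tile, 72 x 66 x 6 mm (x, y, z), fixed on the wooden ware board; it stays there and shows where the yellow beaker stood. Origin: centre of its underside, 18 mm above the table; axes parallel to the board's.
- tile_white: glossy white glaze sample tile, 72 x 66 x 6 mm (x, y, z), fixed on the wooden ware board; it stays there and shows where the white beaker stood. Origin: centre of its underside, 18 mm above the table; axes parallel to the board's.
- board: wooden ware board lying fixed on the table, 90 x 370 x 18 mm (x, y, z), with a red-painted end at its +y. Origin: centre of its underside, z up, y along the row. The four sample tiles are fixed on it in a row at y = -127.5, -42.5, +42.5 and +127.5 mm, in an order that differs each time; the beakers stand on the tiles, undersides 24 mm above the table.
- rack: empty pale kiln rack, fixed on the table, 90 x 370 mm (x, y), its top face 30 mm above its origin, with a red end bar at its +y (rising 12 mm above the top face). Origin: middle of the rack at table height, z up, y along the row. Four places, each marked by a round grey disc 62 mm across, are centred at x = 0, y = -127.5, -42.5, +42.5, +127.5 mm; dark bars 6 mm wide and 10 mm high separate them, at y = -170, -85, 0 and +85 mm.
- mug: bystander: cream mug with a handle, 76 mm across, 90 mm high; origin at the centre of its underside. Not part of the job.
- glaze_jar: bystander: closed green glass jar with a black cap, 66 mm across, 90 mm high; origin at the centre of its underside. Not part of the job.
- wheel: bystander: aluminium banding wheel (turntable) 170 mm across, with a blue plate on it, 103 mm high; origin at the centre of its underside. Not part of the job.
Mind the look-alikes: they are no part of the job. Leave any pink look-alike of the cup_blue alone. Leave any pink look-alike of the cup_white alone.

How it is judged (in metres and radians):
At the end, for the whole second after the job is handed in: Each beaker stands upright (0.08 rad) on the rack's top face (5 mm), within 12 mm along and across of its place's centre, released and at rest. Its place mirrors its start: the beaker whose tile lies at y on the board stands at -y on the rack (red ends at +y) (((y of tile_blue in the frame of board between -0.1475 and -0.1075 m and y of cup_blue in the frame of rack between 0.1155 and 0.1395 m) or (y of tile_blue in the frame of board between -0.0625 and -0.0225 m and y of cup_blue in the frame of rack between 0.0305 and 0.0545 m) or (y of tile_blue in the frame of board between 0.0225 and 0.0625 m and y of cup_blue in the frame of rack between -0.0545 and -0.0305 m) or (y of tile_blue in the frame of board between 0.1075 and 0.1475 m and y of cup_blue in the frame of rack between -0.1395 and -0.1155 m)) and x of cup_blue in the frame of rack between -0.012 and 0.012 m and z of cup_blue in the frame of rack between 0.025 and 0.035 m and angle between each of cup_blue, cup_green, cup_yellow, cup_white's own z axis and vertical below 0.08 rad and linear speed of each of cup_blue, cup_green, cup_yellow, cup_white below 0.02 m/s and angular speed of each of cup_blue, cup_green, cup_yellow, cup_white below 0.2 rad/s and ((y of tile_green in the frame of board between -0.1475 and -0.1075 m and y of cup_green in the frame of rack between 0.1155 and 0.1395 m) or (y of tile_green in the frame of board between -0.0625 and -0.0225 m and y of cup_green in the frame of rack between 0.0305 and 0.0545 m) or (y of tile_green in the frame of board between 0.0225 and 0.0625 m and y of cup_green in the frame of rack between -0.0545 and -0.0305 m) or (y of tile_green in the frame of board between 0.1075 and 0.1475 m and y of cup_green in the frame of rack between -0.1395 and -0.1155 m)) and x of cup_green in the frame of rack between -0.012 and 0.012 m and z of cup_green in the frame of rack between 0.025 and 0.035 m and ((y of tile_yellow in the frame of board between -0.1475 and -0.1075 m and y of cup_yellow in the frame of rack between 0.1155 and 0.1395 m) or (y of tile_yellow in the frame of board between -0.0625 and -0.0225 m and y of cup_yellow in the frame of rack between 0.0305 and 0.0545 m) or (y of tile_yellow in the frame of board between 0.0225 and 0.0625 m and y of cup_yellow in the frame of rack between -0.0545 and -0.0305 m) or (y of tile_yellow in the frame of board between 0.1075 and 0.1475 m and y of cup_yellow in the frame of rack between -0.1395 and -0.1155 m)) and x of cup_yellow in the frame of rack between -0.012 and 0.012 m and z of cup_yellow in the frame of rack between 0.025 and 0.035 m and ((y of tile_white in the frame of board between -0.1475 and -0.1075 m and y of cup_white in the frame of rack between 0.1155 and 0.1395 m) or (y of tile_white in the frame of board between -0.0625 and -0.0225 m and y of cup_white in the frame of rack between 0.0305 and 0.0545 m) or (y of tile_white in the frame of board between 0.0225 and 0.0625 m and y of cup_white in the frame of rack between -0.0545 and -0.0305 m) or (y of tile_white in the frame of board between 0.1075 and 0.1475 m and y of cup_white in the frame of rack between -0.1395 and -0.1155 m)) and x of cup_white in the frame of rack between -0.012 and 0.012 m and z of cup_white in the frame of rack between 0.025 and 0.035 m); the robot touches nothing.
It fails at once if a cup is tipped by more than about 35 degrees (angle between any of cup_blue, cup_green, cup_yellow, cup_white's own z axis and vertical above 0.6 rad).
It fails at once if a cup is dropped: free of the gripper and moving faster than 0.6 m/s ((linear speed of cup_blue above 0.6 m/s and contact force between the fingers and cup_blue below 0.05 N) or (linear speed of cup_green above 0.6 m/s and contact force between the fingers and cup_green below 0.05 N) or (linear speed of cup_yellow above 0.6 m/s and contact force between the fingers and cup_yellow below 0.05 N) or (linear speed of cup_white above 0.6 m/s and contact force between the fingers and cup_white below 0.05 N)).
It fails at once if the mug, the jar or the banding wheel is shifted by more than 25 mm (distance of any of mug, glaze_jar, wheel from where it was at the start of the episode above 0.025 m).
It also fails if it takes over 112 s, if anything falls off the work surface, if the arm or the gripper's body presses on something with over 40 N, if the wrist force passes 120 N, or if a joint passes its speed limit or range.

## Robot

A 6-joint arm with a two-finger parallel gripper is mounted at the origin on the work surface. World frame = base frame: x ahead of the robot, y to its left, z up, the work surface at z = 0. Lengths are in mm, angles in rad, forces in N, time in s.
With the tool pointing down it reaches from about 350 to 775 mm from the base axis. Payload 7.3 kg.
Tool frame: the origin (TCP) lies midway between the tips of the shut fingers; the grasp point (between the pads) lies 19 mm behind it (bot.tcp_to_grasp is the distance from the TCP to the grasp point, in mm); z points along the fingers, y is the line along which they close (so a half turn about z gives the same grasp; the last joint's range is limited). The gripper opens to 92 mm and grips with 3 to 60 N. Pads are 19 mm wide; open, the fingers measure 130 mm over their backs; the gripper's body (75 mm by 190 mm) begins 47 mm behind the grasp point.
Start: joints at [-1.393, 0.342, 1.524, -0, 1.275, -0.146], TCP at [167.063, -497.73, 226.741] pointing down, gripper open.
Joint ranges: [-2.53, 2.53], [-0.77, 2.02], [0.04, 2.7], [-1, 4.14], [0.28, 2.66], [-3.11, 3.11]. Speed limits (rad/s): [2.57, 2.57, 3.14, 3.14, 3.14, 3.14].

## Interface

Orientations are given as [roll, pitch, yaw] about the fixed x, y, z axes, in that order (R = Rz(yaw) Ry(pitch) Rx(roll)).
In Python, from plant import bot, viewer gives the robot as it stands. The module is installed in compiled form; this text tells all that it offers.
- The arm moves only by the shell command python3 -m handwheel 'ROWS'. ROWS is text: rows parted by semicolons, each of 7 numbers parted by spaces: the shift along the tool's x, y, z scaled (see below), then the turn, a rotation vector about the tool's x, y, z scaled (see below), then the opening, from -1 (shut) to 1 (fully open), so that 0 is half open. In form: tx ty tz rx ry rz gripper; .... A call has 1 to 8 rows; each row is the pose to reach, as a shift and turn from the pose commanded when the call began, along the tool's axes at that moment, turning the shorter way round; what a row does not reach only later rows make up. The controller multiplies each number of a shift by 10 cm and each number of a turn by pi rad. A row lasts 1/12 s, in which the tool goes at most 41.7 mm and 7.16 degrees, less where a joint would pass 70% of its speed; a pose out of reach is approached as far as the arm can. A call with a number of a shift or a turn outside -1 to 1 is refused whole. A call with a gripper value outside its range is refused whole. The fingers move at their own pace and stop on an object; the grip force is fixed at half the most. Time passes only in rows, so rows that repeat a pose let the fingers close. It gives the time, the measured TCP pose, the force, the opening and the grip force at its end, in the units of the state.
- bot.get_obs(): the state, without advancing time (a new reading comes with each control period).
- viewer.capture(name): name is "scene" or "top" or "wrist"; returns a dict with "frame" (480x640x3 uint8, red, green, blue), "fov_y" (degrees; the focal length in pixels is half the picture's height over the tangent of half this angle, whatever the lens; pixels are square), "cx", "cy" (the principal point, pixels), "T" (4x4, takes a point from camera to world coordinates). Camera axes: x right, y down, z forward; pixel columns grow to the right and rows downward; lengths in mm; the calibration is good to about 2 mm. A picture is of the moment at which its call begins. There is no depth.
- bot.close_job(): hands the job in; it is judged then, once.
Trained networks look in a picture, given as the dict that the camera call returned (one of the last four; its "shot" number tells which), for a name from the list of things; names that differ only in an ending like _2 or _b are one class to them, and where a whole thing is asked for, a point or a joint stands for the part that bears it (a point fixed in the world has none). Each returns a list of dicts, best first, with "score" (0 to 1); they miss things now and then, are a little off and sometimes report something else, mostly with a low value. They report only what shows in the picture. A call takes as long as a camera call. They do not tell look-alikes from the thing itself.
- viewer.recognise(target, picture): "centre" ([column, row] in pixels, amid what is visible of it).
- viewer.cut_out(target, picture): "pixels" (480x640 bool, what is visible of it) and "centre" ([column, row] in pixels, amid what is visible of it).
The state is a dict: "time": time; "joint_positions": joint angles; "dq": joint speeds; "tau": joint torques, N m; "tool_pos": TCP position; "tcp_rot": TCP orientation; "contact_force": force on the tool from outside, world axes, zero at the start; "moment": the same for the moment, N m; "grip_width": finger opening in mm; "finger_force": force on a finger pad.
Only numpy, scipy, OpenCV 4.12 (cv2) and the standard library are available. Lean on these libraries where they do the work, as an engineer would, in place of code of your own. Each camera call takes 0.05 s, during which the arm holds its last target. There are 200 camera calls.

## Working session

There is one attempt and no reset: what is moved stays moved. The work goes in short steps, Python scripts to look and compute and a shell command to move; the robot and the scene stay as the last step left them, time stands still between calls to the robot, and variables do not carry over. Pictures are saved under pics/ and viewed, at most 14 in all, crops included, and the job is handed in when it is done.

```bash
mkdir -p pics; python3 - <<'E'
from plant import bot, viewer
import cv2
for n in ("scene","top"):
    p=viewer.capture(n); cv2.imwrite(f"pics/{n}0.png",p["frame"][:,:,::-1]); print(n,p["fov_y"],p["cx"],p["cy"],p["T"].round(3).tolist())
    for t in ["cup_blue","cup_green","cup_yellow","cup_white","tile_blue","tile_green","tile_yellow","tile_white","board","rack","mug","glaze_jar","wheel"]:
        print(t,[(round(float(d["score"]),2),[round(float(v)) for v in d["centre"]]) for d in viewer.recognise(t,p)][:3])
o=bot.get_obs();print(o["tool_pos"],o["tcp_rot"],o["grip_width"],o["time"])
E
```

```text
scene 44.28521221301095 327.5537815002911 251.61969667884185 [[0.211, 0.773, -0.599, 1381.608], [0.977, -0.173, 0.121, -162.815], [-0.011, -0.611, -0.792, 1084.549], [0.0, 0.0, 0.0, 1.0]]
cup_blue [(0.88, [266, 329]), (0.73, [274, 281]), (0.67, [386, 271])]
cup_green [(0.79, [383, 248])]
cup_yellow [(0.97, [310, 268]), (0.51, [138, 229]), (0.32, [280, 222])]
cup_white [(0.91, [353, 261]), (0.57, [384, 312])]
tile_blue [(0.6, [273, 297])]
tile_green [(0.7, [387, 268])]
tile_yellow [(0.77, [308, 286]), (0.31, [342, 279]), (0.17, [282, 220])]
tile_white [(0.96, [345, 279])]
board [(0.74, [329, 285])]
rack [(0.49, [385, 268])]
mug [(0.7, [140, 231])]
glaze_jar [(0.71, [159, 297])]
wheel [(0.81, [497, 185]), (0.32, [274, 297])]
top 53.23562667515342 316.06461421099135 233.6524131672179 [[-0.022, -0.995, 0.097, 491.753], [-0.999, 0.02, -0.025, 23.191], [0.023, -0.098, -0.995, 1054.955], [0.0, 0.0, 0.0, 1.0]]
cup_blue [(0.87, [391, 151]), (0.59, [382, 199])]
cup_green [(0.68, [257, 215])]
cup_yellow []
cup_white [(0.85, [278, 147]), (0.68, [297, 206]), (0.36, [331, 216])]
tile_blue [(0.73, [369, 212])]
tile_green [(0.63, [267, 227])]
tile_yellow [(0.78, [330, 216])]
tile_white [(0.97, [303, 219]), (0.49, [329, 216])]
board [(0.68, [319, 213]), (0.28, [337, 216])]
rack [(0.67, [357, 292])]
mug [(0.63, [518, 301])]
glaze_jar [(0.71, [493, 209]), (0.49, [372, 215])]
wheel [(0.92, [101, 272])]
[ 167.07263045 -497.73884372  226.74389196] [ 3.14148150e+00 -1.63680168e-05  3.23809085e-01] 91.83665422114238 1.4
```

View pics/top0.png

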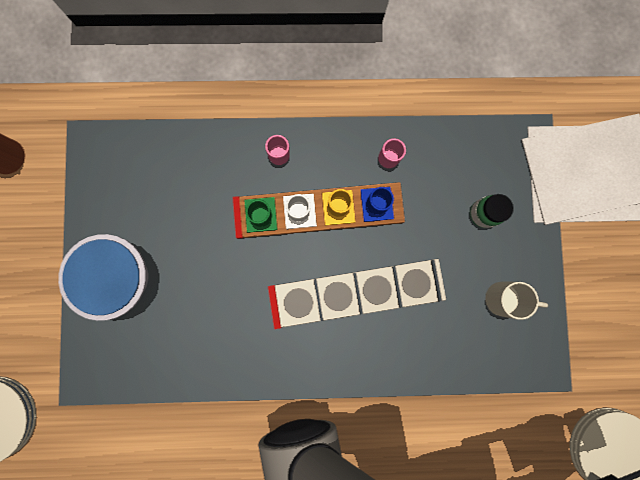

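View pics/scene0.png

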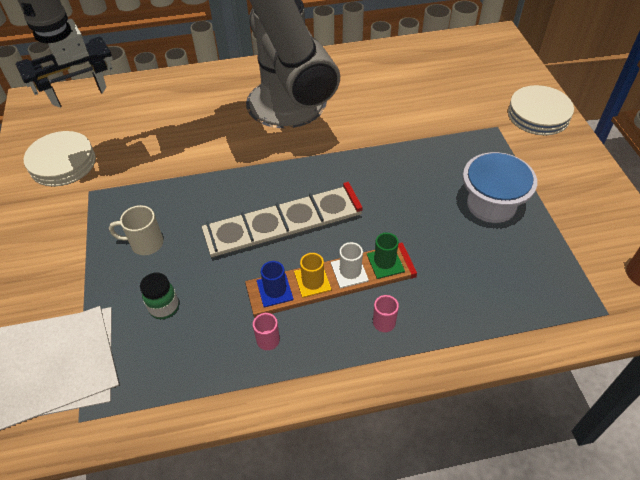

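The top view shows the board row at (260,213) green, (298,209) white, (340,205) yellow and (379,202) blue, with its red end on the left (+y). The rack discs run from (298,302) to (417,283), also with the red end on the left.

Things that could be mistaken for a cup are the pink look-alikes at (278,150) and (392,153), the jar (492,209) and the mug (518,300). The cups I want are the four on tiles.

Mapping: green → rack -127.5, white → -42.5, yellow → +42.5, blue → +127.5.

```bash
cat > h.py <<'E'
import numpy as np, cv2
from plant import bot, viewer
def cam(p):
    f=240/np.tan(np.radians(p["fov_y"]/2)); K=np.array([[f,0,p["cx"]],[0,f,p["cy"]],[0,0,1]]); return K,np.linalg.inv(p["T"])
def rect(p,z,x0,x1,y0,y1,s=2):
    "metric image of plane z: col=(x-x0)*s,row=(y-y0)*s"
    K,W=cam(p); H=K@np.c_[W[:3,0],W[:3,1],W[:3,2]*z+W[:3,3]]
    A=np.array([[1/s,0,x0],[0,1/s,y0],[0,0,1]])
    return cv2.warpPerspective(np.ascontiguousarray(p["frame"]),H@A,(int((x1-x0)*s),int((y1-y0)*s)),flags=cv2.INTER_LINEAR|cv2.WARP_INVERSE_MAP)
def px2w(p,u,v,z):
    K,W=cam(p); T=p["T"]; d=T[:3,:3]@np.linalg.solve(K,[u,v,1]); return T[:3,3]+d*(z-T[2,3])/d[2]
E
python3 - <<'E'
from h import *
p=viewer.capture("top")
for n,z,pts in (("board",18,[(240,217),(403,204)]),("rack",30,[(275,305),(440,280)])):
    a=[px2w(p,u,v,z) for u,v in pts]; m=np.mean(a,0); print(n,[q.round() for q in a])
    x0,y0=m[0]-110,m[1]-230
    im=rect(p,z,x0,x0+220,y0,y0+460); hsv=cv2.cvtColor(im,cv2.COLOR_RGB2HSV)
    M=((hsv[...,1]>95)|(hsv[...,2]>150)).astype(np.uint8)
    if n=="rack": M=((hsv[...,2]>100)).astype(np.uint8)
    M=cv2.morphologyEx(M,cv2.MORPH_OPEN,np.ones((9,9)));M=cv2.morphologyEx(M,cv2.MORPH_CLOSE,np.ones((21,21)))
    c=max(cv2.findContours(M,cv2.RETR_EXTERNAL,cv2.CHAIN_APPROX_NONE)[0],key=cv2.contourArea)
    r=cv2.minAreaRect(c); b=cv2.boxPoints(r); print(np.array(r[0])/2+[x0,y0],np.array(r[1])/2,r[2])
    out=im.copy(); cv2.polylines(out,[b.astype(int)],1,(0,255,255),1)
    if n=="rack":
        G=((hsv[...,2]>95)&(hsv[...,2]<175)&(hsv[...,1]<80)).astype(np.uint8); G=cv2.morphologyEx(G,cv2.MORPH_OPEN,np.ones((11,11)))
        for k in cv2.findContours(G,cv2.RETR_EXTERNAL,cv2.CHAIN_APPROX_NONE)[0]:
            if cv2.contourArea(k)>6000:
                (cx,cy),ax,_=cv2.fitEllipse(k); print("disc",cx/2+x0,cy/2+y0,np.array(ax)/2); cv2.circle(out,(int(cx),int(cy)),3,(255,0,0),-1)
    cv2.imwrite(f"pics/_{n}.png",cv2.rotate(out,0)[:,:,::-1])
a=[cv2.imread(f"pics/_{n}.png") for n in("board","rack")]
cv2.imwrite("pics/rect.png",cv2.resize(np.vstack(a),None,fx=.65,fy=.65))
E
```

```text
board [array([633., 162.,  18.]), array([ 655., -195.,   18.])]
[645.61035171  -9.02551006] [ 93.28723145 371.19512939] 4.0078043937683105
rack [array([442.,  88.,  30.]), array([ 487., -266.,   30.])]
[464.41522389 -89.15629682] [459.5 219.5] 90.0
disc 464.41522389227805 -89.15629681827465 [249.73542786 576.51513672]
```

View pics/rect.png

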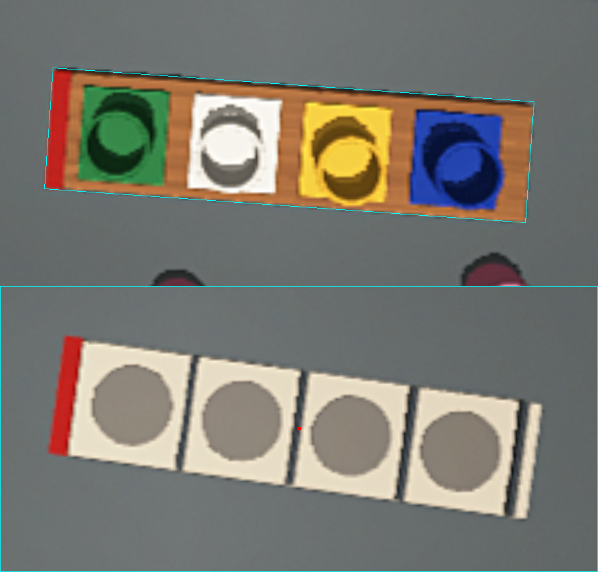

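The board fit is right: yellow and blue sit slightly off the tile centres in +x. The rack mask needs a warm-colour threshold.

```bash
python3 - <<'E'
from h import *
p=viewer.capture("top"); z=30;x0,y0=355,-320
im=rect(p,z,x0,x0+220,y0,y0+460).astype(int); R,G,B=im[...,0],im[...,1],im[...,2]
M=((R>B+5)&(R>95)&(R<185)&(R-G<40)).astype(np.uint8); M=cv2.morphologyEx(M,cv2.MORPH_OPEN,np.ones((15,15)))
C=[]
for k in cv2.findContours(M,cv2.RETR_EXTERNAL,cv2.CHAIN_APPROX_NONE)[0]:
    if cv2.contourArea(k)>6000:
        (cx,cy),ax,_=cv2.fitEllipse(k); C.append((cx/2+x0,cy/2+y0)); print("disc",C[-1],np.array(ax)/2)
C=np.array(C); C=C[np.argsort(C[:,1])]; m=C.mean(0); s=np.array([-127.5,-42.5,42.5,127.5]); d=s@(C-m)/(s@s)
print("rack",m,d,np.hypot(*d),np.degrees(np.arctan2(-d[0],d[1])))
# cup rims at z=94: network mask, floor/top colour; print masks' extent in plane 94
b=np.array([645.6,-9.0]); t=np.radians(4.0); ya=np.array([-np.sin(t),np.cos(t)])
for n,s in (("green",127.5),("white",42.5),("yellow",-42.5),("blue",-127.5)): print(n,"tile",(b+s*ya).round(1))
# rims shown: rect at 94 with expected circle
im=rect(p,94,560,730,-200,180,4)[:,:,::-1].copy()
for s in (127.5,42.5,-42.5,-127.5):
    q=b+s*ya; cv2.circle(im,(int((q[0]-560)*4),int((q[1]+200)*4)),100,(255,0,255),1)
    for g in (-25,0,25): cv2.circle(im,(int((q[0]+g-560)*4),int((q[1]+200)*4)),3,(255,0,255),-1)
cv2.imwrite("pics/rims.png",cv2.resize(cv2.rotate(im,0),(800,358)))
E
```

```text
disc (446.0115280151367, 39.20166015625) [61.23123932 61.55428696]
disc (458.2990951538086, -45.12738037109375) [60.73523712 61.58008957]
disc (469.55845642089844, -129.1845245361328) [61.38479614 61.42296219]
disc (481.4781188964844, -213.46498107910156) [61.73636246 61.92610931]
rack [463.83679962 -87.14380646] [-0.13842251  0.99065537] 1.0002793916583042 7.9543372307270825
green tile [636.7 118.2]
white tile [642.6  33.4]
yellow tile [648.6 -51.4]
blue tile [ 654.5 -136.2]
```

View pics/rims.png

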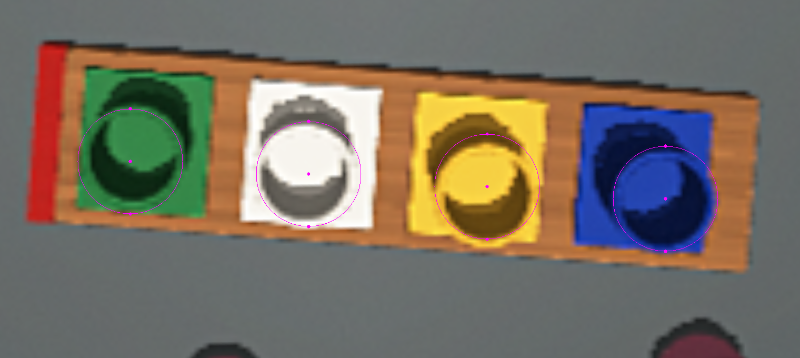

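The rims picture serves as the close crop. All four rims lie within about 3 mm of the tile centres, and the two pink cups are outside the board. The rack fit is good too (scale 1.0003). I'll use one fixed yaw of about 96° so the fingers close across the rows, and start by moving above blue.

```bash

python3 -m handwheel '0 0 0 0 0 -0.3 1;0 0 0 0 0 -0.3 1;0 0 0 0 0 -0.3 1;0 0 0 0 0 -0.3 1;0 0 0 0 0 -0.3 1;0 0 0 0 0 -0.3 1;0 0 0 0 0 -0.3 1;0 0 0 0 0 -0.3 1'
python3 -m handwheel '0 0 0 0 0 -0.13 1;0 0 0 0 0 -0.13 1;0 0 0 0 0 -0.13 1;0 0 0 0 0 -0.13 1;0 0 0 0 0 -0.13 1'
python3 -m handwheel '0.5 0.9 0 0 0 0 1;0.5 0.9 0 0 0 0 1;0.5 0.9 0 0 0 0 1;0.5 0.9 0 0 0 0 1'
python3 -m handwheel '0.5 0.9 0 0 0 0 1;0.5 0.9 0 0 0 0 1;0.5 0.9 0 0 0 0 1;0.5 0.9 0 0 0 0 1'
python3 -m handwheel '0.5 0.9 0 0 0 0 1;0.5 0.9 0 0 0 0 1;0.5 0.9 0 0 0 0 1;0.5 0.9 0 0 0 0 1'
python3 -m handwheel '0.5 0.9 0 0 0 0 1;0.5 0.9 0 0 0 0 1;0.5 0.9 0 0 0 0 1;0.5 0.9 0 0 0 0 1'
python3 -m handwheel '0.5 0.9 0.4 0 0 0 1;0.5 0.9 0.4 0 0 0 1;0.5 0.9 0.4 0 0 0 1;0.5 0.9 0.4 0 0 0 1'
cat >> h.py <<'E'
R0=np.array([463.84,-87.14]); B0=np.array([645.6,-9.0])
def pt(o,deg,y): t=np.radians(deg); return o+y*np.array([-np.sin(t),np.cos(t)])
def board(y): return pt(B0,4.0,y)
def rack(y): return pt(R0,7.95,y)
def go(xy,z,src=None):
    from scipy.spatial.transform import Rotation as Ro
    o=bot.get_obs(); p=o["tool_pos"] if src is None else src
    d=np.r_[xy,z]-p; print("at",np.round(o["tool_pos"],1),np.round(o["tcp_rot"],3),"t",round(o["time"],1),"tool shift/100:",(Ro.from_euler("xyz",o["tcp_rot"]).inv().apply(d)/100).round(3))
E
python3 -c "
from h import *
go(board(-127.5),140)"
```

```text
time: 2.17
tool_pos: [167.0, -497.7, 226.7]
tcp_rot: [-3.142, 0.0, 1.273]
contact_force: [0.6, 0.2, 0.1]
grip_width: 91.8
finger_force: 0.0
time: 2.58
tool_pos: [167.1, -497.7, 226.8]
tcp_rot: [3.142, 0.0, 1.676]
contact_force: [0.6, 0.4, 1.1]
grip_width: 91.6
finger_force: 0.0
time: 2.92
tool_pos: [254.1, -436.3, 226.9]
tcp_rot: [3.14, -0.001, 1.677]
contact_force: [0.4, -0.5, -0.5]
grip_width: 91.8
finger_force: 0.0
time: 3.25
tool_pos: [338.0, -377.9, 226.8]
tcp_rot: [3.141, -0.0, 1.677]
contact_force: [-1.0, -0.2, 0.4]
grip_width: 91.7
finger_force: 0.0
time: 3.58
tool_pos: [422.0, -319.4, 226.6]
tcp_rot: [3.141, -0.0, 1.677]
contact_force: [-0.5, -0.4, -0.6]
grip_width: 91.8
finger_force: 0.0
time: 3.92
tool_pos: [506.1, -260.8, 226.4]
tcp_rot: [3.141, 0.0, 1.677]
contact_force: [-0.5, -0.0, -0.7]
grip_width: 92.0
finger_force: 0.0
time: 4.25
tool_pos: [589.5, -201.3, 183.7]
tcp_rot: [-3.139, -0.002, 1.676]
contact_force: [-1.2, -0.3, 0.4]
grip_width: 91.8
finger_force: 0.0
at [ 589.5 -201.3  183.7] [-3.139e+00 -2.000e-03  1.676e+00] t 4.2 tool shift/100: [0.578 0.716 0.436]
```

```bash

python3 -m handwheel '0.58 0.72 0.44 0 0 0 1;0.58 0.72 0.44 0 0 0 1;0.58 0.72 0.44 0 0 0 1;0.58 0.72 0.44 0 0 0 1;0.58 0.72 0.44 0 0 0 1;0.58 0.72 0.44 0 0 0 1'
python3 - <<'E'
from h import *
go(board(-127.5),50)
p=viewer.capture("wrist"); im=p["frame"][:,:,::-1].copy(); K,W=cam(p)
for y in (-127.5,-42.5):
    for z,r in ((94,25),(24,24)):
        q=board(y); a=np.linspace(0,6.28,60); P=W@np.array([q[0]+r*np.cos(a),q[1]+r*np.sin(a),z+0*a,1+0*a]); P=K@P[:3]
        cv2.polylines(im,[(P[:2]/P[2]).T.astype(int)],1,(255,0,255),1)
cv2.imwrite("pics/w1.png",im)
E
```

```text
time: 4.75
tool_pos: [653.5, -139.6, 143.5]
tcp_rot: [3.142, 0.001, 1.673]
contact_force: [0.1, -0.1, 0.3]
grip_width: 91.9
finger_force: 0.0
at [ 653.5 -139.6  143.5] [3.142e+00 1.000e-03 1.673e+00] t 4.8 tool shift/100: [0.034 0.013 0.935]
```

View pics/w1.png

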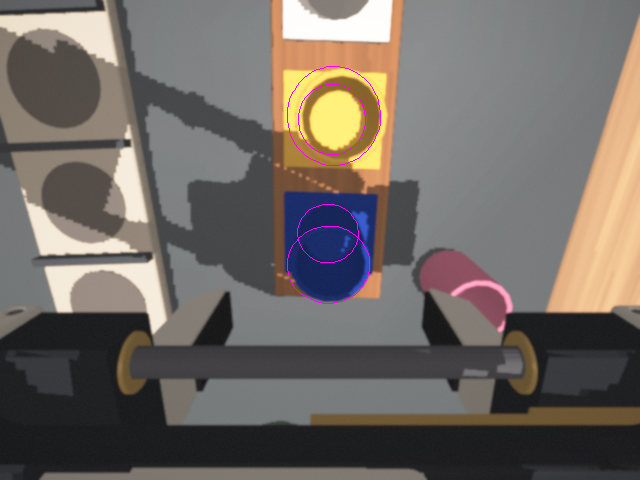

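Blue's rim at (328,264) matches the prediction. The pink cup at (465,290) looks close to the outer finger, so I'll measure it before descending.

```bash
python3 - <<'E'
from h import *
p=viewer.capture("top")
K,W=cam(p)
hsv=cv2.cvtColor(p["frame"],cv2.COLOR_RGB2HSV); M=((hsv[...,0]>160)&(hsv[...,0]<176)&(hsv[...,1]>90)&(hsv[...,2]>60)).astype(np.uint8)
n,l,s,c=cv2.connectedComponentsWithStats(M)
for i in range(1,n):
    if s[i,4]>150:
        x,y,w,h,a=s[i]; print(s[i],"near(lower) edge z0",px2w(p,x+w/2,y+h,0).round(),"z70",px2w(p,x+w/2,y+h,70).round(),"centre z35",px2w(p,*c[i],35).round())
E
```

```text
[265 135  24  30 551] near(lower) edge z0 [751.  81.   0.] z70 [734.  77.  70.] centre z35 [778.  78.  35.]
```

```bash
python3 - <<'E'
from h import *
go(board(-127.5),50)
E
```

```text
at [ 653.7 -139.4  144. ] [3.140e+00 1.000e-03 1.673e+00] t 4.8 tool shift/100: [0.032 0.01  0.94 ]
```

```bash

python3 -m handwheel '0.03 0.01 0.2 0 0 0 1;0.03 0.01 0.5 0 0 0 1;0.03 0.01 0.8 0 0 0 1;0.03 0.01 0.94 0 0 0 1;0.03 0.01 0.94 0 0 0 1;0.03 0.01 0.94 0 0 0 1'
python3 -m handwheel '0 0 0 0 0 0 -1;0 0 0 0 0 0 -1;0 0 0 0 0 0 -1;0 0 0 0 0 0 -1;0 0 0 0 0 0 -1;0 0 0 0 0 0 -1;0 0 0 0 0 0 -1;0 0 0 0 0 0 -1'
python3 -c "
from h import *
go(rack(127.5),56)"
```

```text
time: 5.35
tool_pos: [654.6, -135.3, 49.2]
tcp_rot: [-3.141, 0.0, 1.673]
contact_force: [1.1, -0.1, -0.4]
grip_width: 92.0
finger_force: 0.0
time: 6.02
tool_pos: [655.0, -134.1, 48.8]
tcp_rot: [-3.142, 0.0, 1.675]
contact_force: [-1.8, 1.2, 1.4]
grip_width: 48.3
finger_force: 30.0
at [ 655.  -134.1   48.8] [-3.142  0.     1.675] t 6.0 tool shift/100: [ 1.94  -1.896 -0.072]
```

Gripped at 48.3 mm with 30 N.

```bash

python3 -m handwheel '0 0 -0.1 0 0 0 -1;0 0 -0.3 0 0 0 -1;0 0 -0.5 0 0 0 -1;0 0 -0.7 0 0 0 -1;0 0 -0.85 0 0 0 -1;0 0 -0.9 0 0 0 -1'
python3 -m handwheel '0.1 -0.1 0 0 0 0 -1;0.3 -0.3 0 0 0 0 -1;0.5 -0.5 0 0 0 0 -1;0.7 -0.7 0 0 0 0 -1;0.97 -0.95 0 0 0 0 -1;0.97 -0.95 0 0 0 0 -1'
python3 -m handwheel '0.2 -0.2 0 0 0 0 -1;0.4 -0.4 0 0 0 0 -1;0.6 -0.6 0 0 0 0 -1;0.8 -0.8 0 0 0 0 -1;0.9 -0.9 0 0 0 0 -1;0.97 -0.95 0 0 0 0 -1;0.97 -0.95 0 0 0 0 -1;0.97 -0.95 0 0 0 0 -1'
python3 - <<'E'
from h import *
go(rack(127.5),55.5)
p=viewer.capture("wrist"); im=p["frame"][:,:,::-1].copy(); K,W=cam(p)
for y in (127.5,42.5,-42.5):
        q=rack(y); a=np.linspace(0,6.28,60); P=W@np.array([q[0]+31*np.cos(a),q[1]+31*np.sin(a),30+0*a,1+0*a]); P=K@P[:3]
        cv2.polylines(im,[(P[:2]/P[2]).T.astype(int)],1,(255,0,255),1)
cv2.imwrite("pics/w2.png",im)
go(rack(127.5),55.5)
E
```

```text
time: 6.52
tool_pos: [656.2, -134.5, 142.2]
tcp_rot: [3.137, 0.002, 1.675]
contact_force: [0.6, 0.7, -0.8]
grip_width: 48.5
finger_force: 30.0
time: 7.02
tool_pos: [544.0, -43.4, 137.3]
tcp_rot: [-3.133, -0.004, 1.677]
contact_force: [-0.2, 0.6, -1.8]
grip_width: 48.7
finger_force: 30.0
time: 7.68
tool_pos: [446.7, 38.9, 138.9]
tcp_rot: [3.141, 0.0, 1.675]
contact_force: [0.3, 0.2, -1.2]
grip_width: 48.9
finger_force: 30.0
at [446.7  38.9 138.9] [3.141 0.    1.675] t 7.7 tool shift/100: [ 0.003 -0.005  0.834]
at [447.   38.6 138.9] [3.140e+00 1.000e-03 1.675e+00] t 7.7 tool shift/100: [ 0.006 -0.008  0.834]
```

View pics/w2.png

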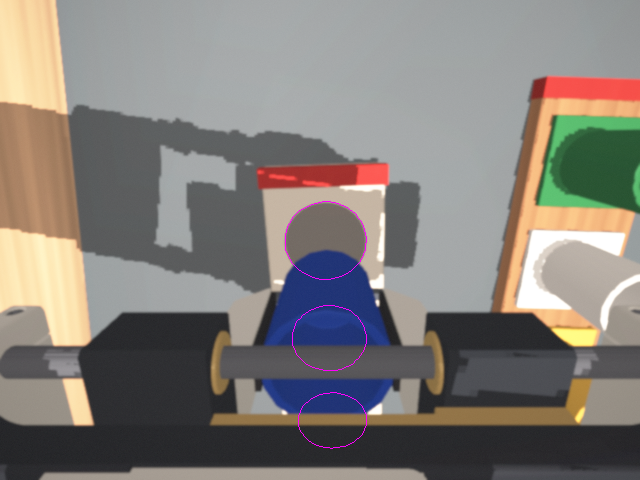

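The rack disc at (326,240) lines up with its prediction and the blue cup hangs upright. The grip width crept up a little, so I'll check for slip.

```bash
python3 - <<'E'
from h import *
o=bot.get_obs();print(o["grip_width"],o["contact_force"])
p=viewer.capture("wrist"); K,W=cam(p);q=o["tool_pos"]
hsv=cv2.cvtColor(p["frame"],cv2.COLOR_RGB2HSV);M=(hsv[...,0]>105)&(hsv[...,0]<130)&(hsv[...,1]>130);print("top blue row",np.where(M[:,315:340].sum(1)>15)[0][0])
for zz in (124,119,114,109,104,99,94):
    a=np.linspace(0,6.28,60); P=W@np.array([q[0]+24*np.cos(a),q[1]+24*np.sin(a),zz+0*a,1+0*a]); P=K@P[:3]; print(zz,(P[1]/P[2]).min().round(1))
E
```

```text
48.744954231679 [ 0.26587151  0.04814916 -1.22075562]
top blue row 252
124 252.2
119 249.1
114 246.1
109 243.2
104 240.5
99 237.9
94 235.5
```

No slip downwards. Lowering in stages.

```bash

python3 -m handwheel '0.01 -0.01 0.2 0 0 0 -1;0.01 -0.01 0.4 0 0 0 -1;0.01 -0.01 0.6 0 0 0 -1;0.01 -0.01 0.7 0 0 0 -1;0.01 -0.01 0.77 0 0 0 -1;0.01 -0.01 0.81 0 0 0 -1;0.01 -0.01 0.81 0 0 0 -1;0.01 -0.01 0.81 0 0 0 -1'
python3 -m handwheel '0 0 0.01 0 0 0 -1;0 0 0.02 0 0 0 -1;0 0 0.03 0 0 0 -1;0 0 0.03 0 0 0 -1'
python3 -c "
from h import *
go(rack(127.5),55)"
```

```text
time: 8.45
tool_pos: [445.4, 39.7, 58.0]
tcp_rot: [3.141, 0.0, 1.674]
contact_force: [0.7, -0.6, -0.3]
grip_width: 48.7
finger_force: 30.0
time: 8.78
tool_pos: [444.9, 40.0, 54.9]
tcp_rot: [3.141, 0.0, 1.675]
contact_force: [-0.2, 0.3, -1.3]
grip_width: 48.7
finger_force: 30.0
at [444.9  40.   54.9] [3.141 0.    1.675] t 8.8 tool shift/100: [-0.01   0.012 -0.001]
```

```bash

python3 -m handwheel '0 0 0.01 0 0 0 -1;0 0 0.01 0 0 0 -1;0 0 0.01 0 0 0 -1'
python3 -m handwheel '0 0 0 0 0 0 0.3;0 0 0 0 0 0 0.6;0 0 0 0 0 0 1;0 0 0 0 0 0 1;0 0 0 0 0 0 1;0 0 0 0 0 0 1'
python3 -m handwheel '0 0 -0.2 0 0 0 1;0 0 -0.4 0 0 0 1;0 0 -0.6 0 0 0 1;0 0 -0.85 0 0 0 1;0 0 -0.85 0 0 0 1;0 0 -0.85 0 0 0 1'
python3 - <<'E'
from h import *
go(board(-42.5),140)
p=viewer.capture("wrist"); im=p["frame"][:,:,::-1].copy(); K,W=cam(p)
for q,z,r in ((rack(127.5),100,25),(rack(127.5),30,31)):
        a=np.linspace(0,6.28,60); P=W@np.array([q[0]+r*np.cos(a),q[1]+r*np.sin(a),z+0*a,1+0*a]); P=K@P[:3]
        cv2.polylines(im,[(P[:2]/P[2]).T.astype(int)],1,(255,0,255),1)
cv2.imwrite("pics/w3.png",im)
E
```

```text
time: 9.03
tool_pos: [444.9, 39.9, 54.7]
tcp_rot: [3.141, 0.0, 1.675]
contact_force: [-2.9, 0.4, 11.0]
grip_width: 48.5
finger_force: 30.0
time: 9.53
tool_pos: [444.8, 39.9, 53.6]
tcp_rot: [-3.141, 0.0, 1.675]
contact_force: [0.6, -0.3, 0.2]
grip_width: 83.9
finger_force: 0.0
time: 10.03
tool_pos: [445.6, 39.9, 139.7]
tcp_rot: [3.139, 0.001, 1.675]
contact_force: [1.0, -0.6, -1.1]
grip_width: 91.7
finger_force: 0.0
at [445.6  39.9 139.7] [3.139e+00 1.000e-03 1.675e+00] t 10.0 tool shift/100: [-1.119  1.924  0.003]
```

View pics/w3.png

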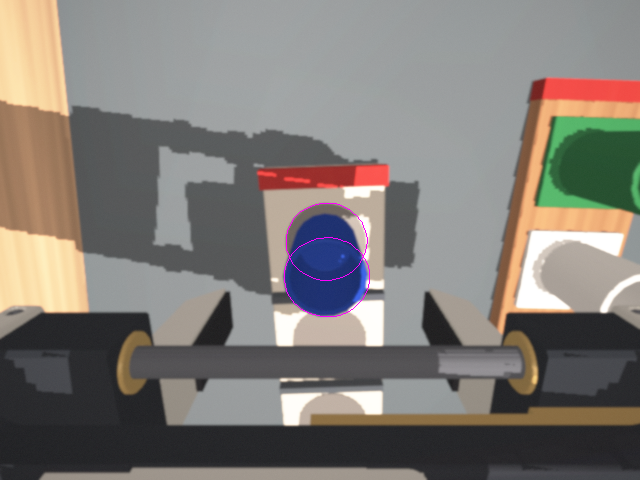

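Blue stands upright and centred at (327,277). Yellow next.

```bash

python3 -m handwheel '-0.56 0.96 0 0 0 0 1;-0.56 0.96 0 0 0 0 1;-0.56 0.96 0 0 0 0 1;-0.56 0.96 0 0 0 0 1'
python3 -m handwheel '-0.56 0.96 0 0 0 0 1;-0.56 0.96 0 0 0 0 1;-0.56 0.96 0 0 0 0 1;-0.56 0.96 0 0 0 0 1;-0.56 0.96 0 0 0 0 1;-0.56 0.96 0 0 0 0 1'
python3 -c "
from h import *
viewer.capture('wrist');go(board(-42.5),49)"
```

```text
time: 10.42
tool_pos: [549.9, -8.2, 137.0]
tcp_rot: [3.14, 0.001, 1.673]
contact_force: [-0.7, 0.4, 1.0]
grip_width: 91.6
finger_force: 0.0
time: 10.92
tool_pos: [645.8, -50.9, 137.0]
tcp_rot: [-3.138, -0.001, 1.675]
contact_force: [-0.2, 0.4, -0.3]
grip_width: 91.5
finger_force: 0.0
at [645.8 -50.7 137.7] [-3.139e+00 -1.000e-03  1.675e+00] t 11.0 tool shift/100: [-0.01   0.029  0.887]
```

```bash

python3 -m handwheel '-0.01 0.03 0.2 0 0 0 1;-0.01 0.03 0.5 0 0 0 1;-0.01 0.03 0.8 0 0 0 1;-0.01 0.03 0.89 0 0 0 1;-0.01 0.03 0.89 0 0 0 1;-0.01 0.03 0.89 0 0 0 1'
python3 -m handwheel '0 0 0 0 0 0 -1;0 0 0 0 0 0 -1;0 0 0 0 0 0 -1;0 0 0 0 0 0 -1;0 0 0 0 0 0 -1;0 0 0 0 0 0 -1;0 0 0 0 0 0 -1;0 0 0 0 0 0 -1'
python3 -m handwheel '0 0 -0.1 0 0 0 -1;0 0 -0.3 0 0 0 -1;0 0 -0.5 0 0 0 -1;0 0 -0.7 0 0 0 -1;0 0 -0.85 0 0 0 -1;0 0 -0.9 0 0 0 -1;0 0 -0.9 0 0 0 -1;0 0 -0.9 0 0 0 -1'
python3 -c "
from h import *
go(rack(42.5),140)"
```

```text
time: 11.47
tool_pos: [650.4, -51.8, 50.6]
tcp_rot: [3.141, 0.0, 1.675]
contact_force: [0.1, -0.9, 0.1]
grip_width: 92.2
finger_force: 0.0
time: 12.13
tool_pos: [650.8, -52.3, 49.9]
tcp_rot: [3.141, 0.0, 1.675]
contact_force: [1.3, 0.1, 1.7]
grip_width: 49.8
finger_force: 30.0
time: 12.8
tool_pos: [650.0, -52.1, 139.2]
tcp_rot: [-3.141, -0.0, 1.675]
contact_force: [-0.4, 0.6, -1.3]
grip_width: 49.5
finger_force: 30.0
at [650.  -52.1 139.2] [-3.141 -0.     1.675] t 12.8 tool shift/100: [ 0.27  -1.903 -0.006]
```

```bash

python3 -m handwheel '0.05 -0.2 0 0 0 0 -1;0.07 -0.5 0 0 0 0 -1;0.1 -0.75 0 0 0 0 -1;0.14 -0.95 0 0 0 0 -1'
python3 -m handwheel '0.04 -0.3 0 0 0 0 -1;0.08 -0.6 0 0 0 0 -1;0.11 -0.8 0 0 0 0 -1;0.13 -0.9 0 0 0 0 -1;0.13 -0.95 0 0 0 0 -1;0.13 -0.95 0 0 0 0 -1;0.13 -0.95 0 0 0 0 -1'
python3 -c "
from h import *
go(rack(42.5),58)"
```

```text
time: 13.13
tool_pos: [551.6, -47.9, 137.9]
tcp_rot: [-3.137, -0.001, 1.675]
contact_force: [0.5, -0.1, -2.1]
grip_width: 49.9
finger_force: 30.0
time: 13.72
tool_pos: [459.1, -45.2, 139.4]
tcp_rot: [-3.142, 0.0, 1.675]
contact_force: [0.6, 0.0, -1.7]
grip_width: 49.8
finger_force: 30.0
at [459.1 -45.2 139.4] [-3.142  0.     1.675] t 13.7 tool shift/100: [ 0.003 -0.011  0.814]
```

```bash

python3 -m handwheel '0 -0.01 0.2 0 0 0 -1;0 -0.01 0.4 0 0 0 -1;0 -0.01 0.6 0 0 0 -1;0 -0.01 0.7 0 0 0 -1;0 -0.01 0.77 0 0 0 -1;0 -0.01 0.81 0 0 0 -1;0 -0.01 0.81 0 0 0 -1;0 -0.01 0.81 0 0 0 -1'
python3 -m handwheel '0 0 0.01 0 0 0 -1;0 0 0.02 0 0 0 -1;0 0 0.025 0 0 0 -1;0 0 0.025 0 0 0 -1'
python3 -c "
from h import *
go(rack(42.5),55.5)"
```

```text
time: 14.38
tool_pos: [458.3, -45.3, 58.9]
tcp_rot: [3.141, 0.0, 1.675]
contact_force: [-0.3, 0.4, -2.4]
grip_width: 49.9
finger_force: 30.0
time: 14.72
tool_pos: [457.8, -45.2, 56.4]
tcp_rot: [3.141, 0.0, 1.675]
contact_force: [0.0, 0.6, -2.1]
grip_width: 49.7
finger_force: 30.0
at [457.8 -45.2  56.4] [3.141 0.    1.675] t 14.7 tool shift/100: [0.001 0.001 0.009]
```

```bash

python3 -m handwheel '0 0 0.01 0 0 0 -1;0 0 0.01 0 0 0 -1;0 0 0.01 0 0 0 -1'
python3 -m handwheel '0 0 0 0 0 0 0.3;0 0 0 0 0 0 0.6;0 0 0 0 0 0 1;0 0 0 0 0 0 1;0 0 0 0 0 0 1;0 0 0 0 0 0 1'
python3 -m handwheel '0 0 -0.2 0 0 0 1;0 0 -0.4 0 0 0 1;0 0 -0.6 0 0 0 1;0 0 -0.85 0 0 0 1;0 0 -0.85 0 0 0 1;0 0 -0.85 0 0 0 1'
python3 -c "
from h import *
go(board(42.5),140)"
```

```text
time: 14.97
tool_pos: [458.0, -45.3, 55.7]
tcp_rot: [3.141, 0.0, 1.675]
contact_force: [-0.9, -0.5, 5.7]
grip_width: 50.1
finger_force: 30.0
time: 15.47
tool_pos: [457.7, -45.2, 55.1]
tcp_rot: [-3.141, 0.0, 1.675]
contact_force: [-0.1, 0.0, -0.3]
grip_width: 85.3
finger_force: 0.0
time: 15.97
tool_pos: [458.5, -45.3, 141.3]
tcp_rot: [3.139, 0.001, 1.675]
contact_force: [-0.4, 0.3, -0.5]
grip_width: 91.9
finger_force: 0.0
at [458.5 -45.3 141.3] [3.139e+00 1.000e-03 1.675e+00] t 16.0 tool shift/100: [0.592 1.913 0.018]
```

Contact felt and yellow released. White next.

```bash

python3 -m handwheel '0.3 0.96 0 0 0 0 1;0.3 0.96 0 0 0 0 1;0.3 0.96 0 0 0 0 1;0.3 0.96 0 0 0 0 1'
python3 -m handwheel '0.3 0.96 0 0 0 0 1;0.3 0.96 0 0 0 0 1;0.3 0.96 0 0 0 0 1;0.3 0.96 0 0 0 0 1;0.3 0.96 0 0 0 0 1;0.3 0.96 0 0 0 0 1;0.3 0.96 0 0 0 0 1'
python3 - <<'E'
from h import *
p=viewer.capture("wrist"); go(board(42.5),49); im=p["frame"][:,:,::-1].copy(); K,W=cam(p)
for q,z,r in ((board(42.5),94,25),(board(127.5),94,25),(rack(42.5),100,25),(rack(42.5),30,31)):
        a=np.linspace(0,6.28,60); P=W@np.array([q[0]+r*np.cos(a),q[1]+r*np.sin(a),z+0*a,1+0*a]); P=K@P[:3]
        cv2.polylines(im,[(P[:2]/P[2]).T.astype(int)],1,(255,0,255),1)
cv2.imwrite("pics/w4.png",im)
E
```

```text
time: 16.3
tool_pos: [552.5, -3.9, 138.6]
tcp_rot: [3.141, -0.0, 1.676]
contact_force: [-0.3, 0.4, -1.4]
grip_width: 91.7
finger_force: 0.0
time: 16.88
tool_pos: [641.1, 33.8, 139.8]
tcp_rot: [-3.14, 0.0, 1.674]
contact_force: [0.2, 0.2, -0.0]
grip_width: 91.6
finger_force: 0.0
at [641.3  33.8 140.1] [-3.141  0.     1.674] t 16.9 tool shift/100: [-0.005  0.013  0.911]
```

View pics/w4.png

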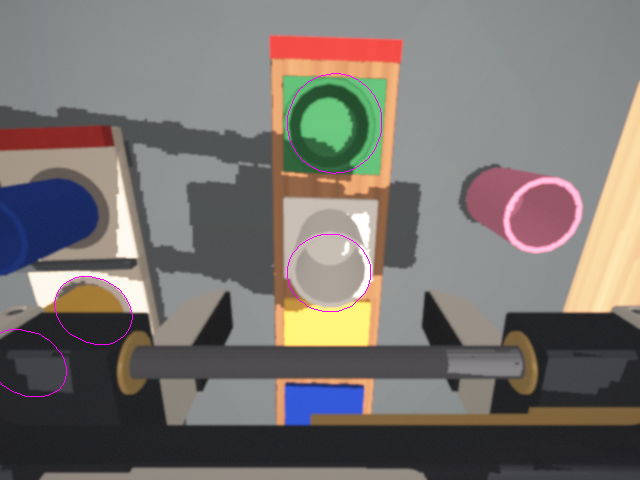

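White's rim at (329,272) and green's at (330,125) match within about 2 mm. Grasping white.

```bash

python3 -m handwheel '0 0.01 0.2 0 0 0 1;0 0.01 0.5 0 0 0 1;0 0.01 0.8 0 0 0 1;0 0.01 0.91 0 0 0 1;0 0.01 0.91 0 0 0 1;0 0.01 0.91 0 0 0 1'
python3 -m handwheel '0 0 0 0 0 0 -1;0 0 0 0 0 0 -1;0 0 0 0 0 0 -1;0 0 0 0 0 0 -1;0 0 0 0 0 0 -1;0 0 0 0 0 0 -1;0 0 0 0 0 0 -1;0 0 0 0 0 0 -1'
python3 -m handwheel '0 0 -0.1 0 0 0 -1;0 0 -0.3 0 0 0 -1;0 0 -0.5 0 0 0 -1;0 0 -0.7 0 0 0 -1;0 0 -0.85 0 0 0 -1;0 0 -0.9 0 0 0 -1;0 0 -0.9 0 0 0 -1;0 0 -0.9 0 0 0 -1'
python3 -c "
from h import *
go(rack(-42.5),140)"
```

```text
time: 17.43
tool_pos: [643.4, 34.2, 49.8]
tcp_rot: [-3.142, 0.0, 1.674]
contact_force: [0.3, 0.3, 1.2]
grip_width: 91.7
finger_force: 0.0
time: 18.1
tool_pos: [643.4, 34.5, 49.3]
tcp_rot: [-3.141, 0.0, 1.675]
contact_force: [-0.8, -0.4, 1.2]
grip_width: 48.9
finger_force: 30.0
time: 18.77
tool_pos: [643.1, 34.5, 138.7]
tcp_rot: [-3.141, -0.0, 1.675]
contact_force: [-0.4, 0.1, -2.2]
grip_width: 49.0
finger_force: 30.0
at [643.1  34.5 138.7] [-3.141 -0.     1.675] t 18.8 tool shift/100: [-1.449 -1.894 -0.011]
```

```bash

python3 -m handwheel '-0.15 -0.2 0 0 0 0 -1;-0.35 -0.45 0 0 0 0 -1;-0.55 -0.7 0 0 0 0 -1;-0.72 -0.95 0 0 0 0 -1'
python3 -m handwheel '-0.2 -0.25 0 0 0 0 -1;-0.4 -0.5 0 0 0 0 -1;-0.6 -0.75 0 0 0 0 -1;-0.7 -0.9 0 0 0 0 -1;-0.73 -0.95 0 0 0 0 -1;-0.73 -0.95 0 0 0 0 -1;-0.73 -0.95 0 0 0 0 -1;-0.73 -0.95 0 0 0 0 -1'
python3 -c "
from h import *
go(rack(-42.5),58)"
```

```text
time: 19.1
tool_pos: [554.4, -47.6, 137.5]
tcp_rot: [-3.139, -0.001, 1.675]
contact_force: [0.6, -0.9, -1.0]
grip_width: 49.1
finger_force: 30.0
time: 19.77
tool_pos: [470.2, -128.7, 138.9]
tcp_rot: [3.142, -0.0, 1.675]
contact_force: [0.1, 0.3, -1.9]
grip_width: 49.0
finger_force: 30.0
at [ 470.2 -128.7  138.9] [ 3.142 -0.     1.675] t 19.8 tool shift/100: [-0.005 -0.005  0.809]
```

```bash

python3 -m handwheel '0 0 0.2 0 0 0 -1;0 0 0.4 0 0 0 -1;0 0 0.6 0 0 0 -1;0 0 0.7 0 0 0 -1;0 0 0.77 0 0 0 -1;0 0 0.81 0 0 0 -1;0 0 0.81 0 0 0 -1;0 0 0.81 0 0 0 -1'
python3 -m handwheel '0 0 0.01 0 0 0 -1;0 0 0.02 0 0 0 -1;0 0 0.03 0 0 0 -1;0 0 0.03 0 0 0 -1'
python3 -c "
from h import *
go(rack(-42.5),55)"
```

```text
time: 20.43
tool_pos: [470.1, -129.2, 58.5]
tcp_rot: [3.141, 0.0, 1.675]
contact_force: [-0.4, 1.0, -2.0]
grip_width: 49.2
finger_force: 30.0
time: 20.77
tool_pos: [469.6, -129.5, 55.4]
tcp_rot: [3.141, 0.0, 1.675]
contact_force: [-0.1, -0.6, -0.4]
grip_width: 49.6
finger_force: 30.0
at [ 469.6 -129.5   55.4] [3.141 0.    1.675] t 20.8 tool shift/100: [0.002 0.002 0.004]
```

```bash

python3 -m handwheel '0 0 0.005 0 0 0 -1;0 0 0.005 0 0 0 -1;0 0 0.005 0 0 0 -1'
python3 -m handwheel '0 0 0 0 0 0 0.3;0 0 0 0 0 0 0.6;0 0 0 0 0 0 1;0 0 0 0 0 0 1;0 0 0 0 0 0 1;0 0 0 0 0 0 1'
python3 -m handwheel '0 0 -0.2 0 0 0 1;0 0 -0.4 0 0 0 1;0 0 -0.6 0 0 0 1;0 0 -0.85 0 0 0 1;0 0 -0.85 0 0 0 1;0 0 -0.85 0 0 0 1'
python3 -c "
from h import *
go(board(127.5),140)"
```

```text
time: 21.02
tool_pos: [469.5, -129.5, 55.2]
tcp_rot: [3.141, 0.0, 1.675]
contact_force: [-1.9, 1.1, 4.7]
grip_width: 49.2
finger_force: 30.0
time: 21.52
tool_pos: [469.5, -129.4, 54.6]
tcp_rot: [-3.142, 0.0, 1.675]
contact_force: [-0.7, -0.5, 0.6]
grip_width: 84.6
finger_force: 0.0
time: 22.02
tool_pos: [470.2, -129.7, 140.8]
tcp_rot: [3.139, 0.002, 1.675]
contact_force: [-0.0, -0.7, -0.6]
grip_width: 91.8
finger_force: 0.0
at [ 470.2 -129.7  140.8] [3.139e+00 2.000e-03 1.675e+00] t 22.0 tool shift/100: [2.293 1.913 0.009]
```

```bash

python3 -m handwheel '0.77 0.64 0 0 0 0 1;0.77 0.64 0 0 0 0 1;0.77 0.64 0 0 0 0 1;0.77 0.64 0 0 0 0 1'
python3 -m handwheel '0.77 0.64 0 0 0 0 1;0.77 0.64 0 0 0 0 1;0.77 0.64 0 0 0 0 1;0.77 0.64 0 0 0 0 1'
python3 -m handwheel '0.77 0.64 0 0 0 0 1;0.77 0.64 0 0 0 0 1;0.77 0.64 0 0 0 0 1;0.77 0.64 0 0 0 0 1;0.77 0.64 0 0 0 0 1;0.77 0.64 0 0 0 0 1;0.77 0.64 0 0 0 0 1'
python3 -c "
from h import *
go(board(127.5),49)"
```

```text
time: 22.35
tool_pos: [526.1, -43.2, 138.3]
tcp_rot: [-3.141, -0.001, 1.678]
contact_force: [-0.6, 0.2, -0.4]
grip_width: 91.9
finger_force: 0.0
time: 22.68
tool_pos: [581.5, 39.3, 138.2]
tcp_rot: [-3.141, -0.001, 1.678]
contact_force: [-0.7, -0.1, -0.3]
grip_width: 91.6
finger_force: 0.0
time: 23.27
tool_pos: [635.7, 118.4, 139.4]
tcp_rot: [-3.14, 0.0, 1.673]
contact_force: [0.4, -0.9, -0.3]
grip_width: 92.2
finger_force: 0.0
at [635.7 118.4 139.4] [-3.14   0.     1.673] t 23.3 tool shift/100: [-0.003  0.011  0.904]
```

```bash

python3 -m handwheel '0 0.01 0.2 0 0 0 1;0 0.01 0.5 0 0 0 1;0 0.01 0.8 0 0 0 1;0 0.01 0.9 0 0 0 1;0 0.01 0.9 0 0 0 1;0 0.01 0.9 0 0 0 1'
python3 -m handwheel '0 0 0 0 0 0 -1;0 0 0 0 0 0 -1;0 0 0 0 0 0 -1;0 0 0 0 0 0 -1;0 0 0 0 0 0 -1;0 0 0 0 0 0 -1;0 0 0 0 0 0 -1;0 0 0 0 0 0 -1'
python3 -m handwheel '0 0 -0.1 0 0 0 -1;0 0 -0.3 0 0 0 -1;0 0 -0.5 0 0 0 -1;0 0 -0.7 0 0 0 -1;0 0 -0.9 0 0 0 -1;0 0 -0.98 0 0 0 -1;0 0 -0.98 0 0 0 -1;0 0 -0.98 0 0 0 -1'
python3 -c "
from h import *
go(rack(-127.5),148)"
```

```text
time: 23.77
tool_pos: [637.7, 119.6, 50.3]
tcp_rot: [-3.142, 0.0, 1.674]
contact_force: [-0.0, 0.4, 0.1]
grip_width: 92.2
finger_force: 0.0
time: 24.43
tool_pos: [636.9, 120.5, 49.8]
tcp_rot: [-3.14, -0.0, 1.675]
contact_force: [-3.6, -0.2, 3.4]
grip_width: 48.9
finger_force: 30.0
time: 25.1
tool_pos: [637.4, 120.3, 147.4]
tcp_rot: [3.141, 0.0, 1.675]
contact_force: [0.6, -0.2, -2.1]
grip_width: 48.9
finger_force: 30.0
at [637.4 120.3 147.4] [3.141 0.    1.675] t 25.1 tool shift/100: [-3.158 -1.897 -0.006]
```

```bash

python3 -m handwheel '-0.15 -0.1 0 0 0 0 -1;-0.35 -0.22 0 0 0 0 -1;-0.6 -0.36 0 0 0 0 -1;-0.79 -0.47 0 0 0 0 -1'
python3 -m handwheel '-0.3 -0.18 0 0 0 0 -1;-0.55 -0.33 0 0 0 0 -1;-0.79 -0.47 0 0 0 0 -1'
python3 -m handwheel '-0.3 -0.18 0 0 0 0 -1;-0.55 -0.33 0 0 0 0 -1;-0.79 -0.47 0 0 0 0 -1'
python3 -m handwheel '-0.25 -0.15 0 0 0 0 -1;-0.45 -0.27 0 0 0 0 -1;-0.63 -0.38 0 0 0 0 -1;-0.75 -0.45 0 0 0 0 -1;-0.79 -0.48 0 0 0 0 -1;-0.79 -0.48 0 0 0 0 -1;-0.79 -0.48 0 0 0 0 -1;-0.79 -0.48 0 0 0 0 -1'
python3 -c "
from h import *
go(rack(-127.5),58.5)"
```

```text
time: 25.43
tool_pos: [597.2, 35.7, 145.6]
tcp_rot: [-3.138, -0.0, 1.675]
contact_force: [0.7, -0.3, -2.0]
grip_width: 48.7
finger_force: 30.0
time: 25.68
tool_pos: [558.6, -47.6, 145.8]
tcp_rot: [-3.138, -0.001, 1.675]
contact_force: [0.2, 0.1, -1.1]
grip_width: 48.7
finger_force: 30.0
time: 25.93
tool_pos: [520.0, -131.1, 146.1]
tcp_rot: [-3.139, -0.001, 1.674]
contact_force: [0.5, -0.7, -1.3]
grip_width: 48.9
finger_force: 30.0
time: 26.6
tool_pos: [482.5, -212.5, 147.3]
tcp_rot: [-3.141, -0.001, 1.675]
contact_force: [-0.0, 0.2, -2.2]
grip_width: 48.7
finger_force: 30.0
at [ 482.5 -212.5  147.3] [-3.141e+00 -1.000e-03  1.675e+00] t 26.6 tool shift/100: [-0.008 -0.01   0.888]
```

```bash

python3 -m handwheel '-0.01 -0.01 0.2 0 0 0 -1;-0.01 -0.01 0.4 0 0 0 -1;-0.01 -0.01 0.6 0 0 0 -1;-0.01 -0.01 0.74 0 0 0 -1;-0.01 -0.01 0.84 0 0 0 -1;-0.01 -0.01 0.88 0 0 0 -1;-0.01 -0.01 0.88 0 0 0 -1;-0.01 -0.01 0.88 0 0 0 -1'
python3 -m handwheel '0 0 0.01 0 0 0 -1;0 0 0.02 0 0 0 -1;0 0 0.03 0 0 0 -1;0 0 0.03 0 0 0 -1'
python3 -c "
from h import *
go(rack(-127.5),55.5)"
```

```text
time: 27.27
tool_pos: [481.9, -214.5, 60.2]
tcp_rot: [3.141, 0.001, 1.675]
contact_force: [-0.8, 0.5, -2.4]
grip_width: 49.0
finger_force: 30.0
time: 27.6
tool_pos: [481.5, -214.7, 57.0]
tcp_rot: [3.141, 0.0, 1.675]
contact_force: [0.5, 0.0, -2.4]
grip_width: 48.9
finger_force: 30.0
at [ 481.5 -214.7   57. ] [3.141 0.    1.675] t 27.6 tool shift/100: [0.013 0.001 0.015]
```

```bash

python3 -m handwheel '0.01 0 0.008 0 0 0 -1;0.01 0 0.015 0 0 0 -1;0.01 0 0.015 0 0 0 -1;0.01 0 0.015 0 0 0 -1'
python3 -m handwheel '0 0 0 0 0 0 0.3;0 0 0 0 0 0 0.6;0 0 0 0 0 0 1;0 0 0 0 0 0 1;0 0 0 0 0 0 1;0 0 0 0 0 0 1'
python3 -m handwheel '0 0 -0.2 0 0 0 1;0 0 -0.4 0 0 0 1;0 0 -0.6 0 0 0 1;0 0 -0.9 0 0 0 1;0 0 -0.9 0 0 0 1;0 0 -0.9 0 0 0 1'
python3 -m handwheel '-0.9 -0.1 -0.8 0 0 0 1;-0.9 -0.1 -0.8 0 0 0 1;-0.9 -0.1 -0.8 0 0 0 1;-0.9 -0.1 -0.8 0 0 0 1;-0.9 -0.1 -0.8 0 0 0 1'
python3 -m handwheel '-0.9 -0.9 0 0 0 0 1;-0.9 -0.9 0 0 0 0 1;-0.9 -0.9 0 0 0 0 1;-0.9 -0.9 0 0 0 0 1;-0.9 -0.9 0 0 0 0 1;-0.9 -0.9 0 0 0 0 1;-0.9 -0.9 0 0 0 0 1'
python3 - <<'E'
from h import *
p=viewer.capture("top"); K,W=cam(p)
def draw(im,K):
  for y in (-127.5,-42.5,42.5,127.5):
    q=rack(y)
    for z,r in ((100,25),(30,31)):
        a=np.linspace(0,6.28,60); P=W@np.array([q[0]+r*np.cos(a),q[1]+r*np.sin(a),z+0*a,1+0*a]); P=K@P[:3]
        cv2.polylines(im,[(P[:2]/P[2]).T.astype(int)],1,(255,0,255),1)
s=3; im=cv2.resize(p["frame"][180:340,230:480,::-1],None,fx=s,fy=s); A=np.array([[s,0,-230*s],[0,s,-180*s],[0,0,1]]); draw(im,A@K)
cv2.imwrite("pics/end.png",im)
E
```

```text
time: 27.93
tool_pos: [481.3, -213.6, 55.7]
tcp_rot: [3.141, 0.0, 1.675]
contact_force: [-1.2, 1.3, 4.0]
grip_width: 49.4
finger_force: 30.0
time: 28.43
tool_pos: [481.3, -213.7, 55.1]
tcp_rot: [-3.142, 0.0, 1.675]
contact_force: [0.7, 0.4, 0.0]
grip_width: 84.1
finger_force: 0.0
time: 28.93
tool_pos: [482.2, -214.1, 146.8]
tcp_rot: [3.139, 0.002, 1.675]
contact_force: [-1.0, -1.3, -0.7]
grip_width: 91.4
finger_force: 0.0
time: 29.35
tool_pos: [480.5, -305.4, 224.8]
tcp_rot: [3.141, 0.0, 1.672]
contact_force: [-1.1, 0.9, -0.1]
grip_width: 91.8
finger_force: 0.0
time: 29.93
tool_pos: [401.2, -401.1, 224.2]
tcp_rot: [-3.141, -0.002, 1.676]
contact_force: [-0.8, 0.4, -0.5]
grip_width: 92.3
finger_force: 0.0
```

View pics/end.png

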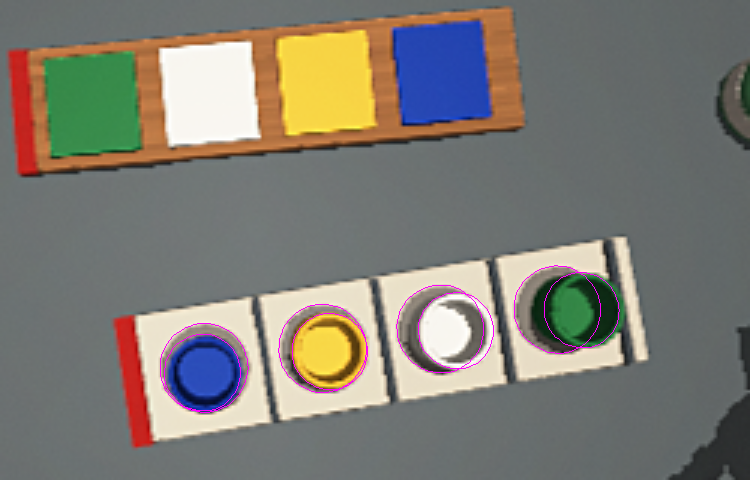

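All four beakers stand upright on their discs in mirrored order: blue (205,372), yellow (330,350), white (447,330), green (578,310). Each rim is within a few mm of its predicted circle and the arm is clear.

```bash
python3 -c "
from plant import bot
print(bot.close_job())"
```

```text
the job is handed in; nothing more can be done
None
```

The job is handed in at about 30 s on the robot's clock: from the rack's red end the beakers stand blue, yellow, white, green, the reverse of the board; a top view showed all four upright and within about 5 mm of centre, but the judge's verdict was not returned.

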